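# Press a drawer knob home and hold it for the glue

### The arm

A 7-joint arm with a two-finger parallel gripper is mounted at the origin on the work surface. World frame = base frame: x ahead of the robot, y to its left, z up, the work surface at z = 0. Lengths are in m, angles in rad, forces in N, time in s.
With the tool pointing down it reaches from about 0.425 to 0.95 m from the base axis. Payload 4.7 kg.
Tool frame: the origin (TCP) lies on the front face of the gripper's body, between the roots of the fingers; the fingertips stand 73 mm ahead of it and the grasp point (between the pads) lies 54 mm ahead of it; z points along the fingers, y is the line along which they close (so a half turn about z gives the same grasp; the last joint's range is limited). The gripper opens to 85 mm and grips with 20 to 120 N. Pads are 22 mm wide; open, the fingers measure 114 mm over their backs; the gripper's body (76 mm by 85 mm) begins 54 mm behind the grasp point. The pads swing forward as they close: fully open they stand 13 mm farther back than shut.
Start: joints at [1.076, 0.469, -0.049, 1.532, 0.024, 1.141, -0.082], TCP at [0.303, -0.603, 0.304] pointing down, gripper open.
Joint ranges: [-2.59, 2.59], [-0.33, 1.99], [-1.39, 1.29], [0.1, 2.45], [-1.04, 4.18], [0.21, 1.99], [-2.66, 2.66]. Speed limits (rad/s): [2.57, 2.57, 3.14, 3.14, 3.14, 3.14, 3.14].

### API

Orientations are given as a rotation vector (axis times angle).
In Python, from workcell import robot gives the robot as it stands.
- The arm moves only by the tool move_arm, never from a script. Its argument "moves" is a list of rows, each a list of 3 entries, a list of its own where there are three numbers: the shift along the tool's x, y, z in units of 25 mm (1.0 is 25 mm), then the turn, a rotation vector about the tool's x, y, z in units of 6 degrees (1.0 is 6 degrees), then the gripper command: -1 is shut, 1 is fully open, values between are in proportion. A call has 1 to 12 rows; each row shifts and turns the commanded pose from where the row before left it, along the tool's axes as they then stand; what a row does not reach is not made up. A row lasts 1/12 s, in which the tool goes at most 41.7 mm and 7.16 degrees, less where a joint would pass 70% of its speed; a pose out of reach is approached as far as the arm can. A call is refused whole if a number of a shift passes 1 or a number of a turn 1, either way. A call with a gripper value outside its range is refused whole. The fingers move at their own pace and stop on an object; "grip_force" is the grip in N (left out, the last holds). Time passes only in rows, so rows that do not move let the fingers close. It gives the time, the measured TCP pose, the force, the opening and the grip force at its end, in the units of the state.
- robot.sense(): the state, without advancing time (a new reading comes with each control period).
- robot.read_camera(name): name is "scene" or "top"; returns a dict with "pixels" (480x640x3 uint8, red, green, blue), "fx", "fy", "cx", "cy" (pixels), "k1" (the pictures are not rectified: a ray, as slopes to the right and down, at radius r is drawn at 1 + k1 r^2 times it, then the intrinsics apply), "R" (3x3) and "t" (3): a world point X has camera coordinates R X + t. Camera axes: x right, y down, z forward; pixel columns grow to the right and rows downward; lengths in m; the calibration is good to about 2 mm. A picture is of the moment at which its call begins. There is no depth.
- robot.job_done(): hands the job in; it is judged then, once.
The state is a dict: "t": time; "joints": joint angles; "qvel": joint speeds; "tau": joint torques, N m; "position": TCP position; "orientation": TCP orientation; "wrist_force": force on the tool from outside, world axes, zero at the start; "ft_torque": the same for the moment, N m; "grip_width": finger opening in m; "grip_force": force on a finger pad.
Only numpy, scipy, OpenCV 4.12 (cv2) and the standard library are available. Lean on these libraries where they do the work, as an engineer would, in place of code of your own. Each camera call takes 0.05 s, during which the arm holds its last target. There are 200 camera calls.

### The job

Glue-up at the bench lever press: with the press's safety catch still on, lay the drawer front that has a knob standing proud of it across the narrow wooden bolster of the press, knob up and centred under the ram, the front square across the press, and let go of it. Then flip the safety catch right over off the lever's pin, pull the lever down until the ram has pushed the knob fully home, and finish still holding the lever down hard, so that the ram keeps bearing on the knob while the glue grabs: do not let go of the lever at the end. Leave the other things on the bench where they are.

Things in the scene. Friction and masses are not known exactly. Their poses are not given: they have to be found in the camera images.
- front_mid (a point): centre (11 mm above the underside) of the drawer front to be finished: a loose flat beech board 50 x 240 x 22 mm, about 0.2 kg, lying flat on the bench with a turned knob in the middle of its upper face. x runs across the 50 mm width, y along the 240 mm length, z up out of the face with the knob. It is the same either way round.
- knob_top (a point): centre of the top of the drawer front's knob (turned wood, 31 mm widest diameter, 24 mm high). At the start it stands on its tenon 7 to 10 mm proud of the board; fully home its shoulder sits on the board and this point is 24 mm above the board's face (35 mm above front_mid).
- knob_depth (a joint): how far the knob has been pressed in (m): 0 = standing 10 mm proud, 0.010 = fully home. It starts between 0 and 0.003. The tenon is tight: about 10 N of pressing moves it, and it stays where it is left.
- bolster_top (a point): centre of the top face of the press's hardwood bolster, straight below the ram, 52 mm above the bench; bolster 60 mm (its x) by 44 mm (its y). Axes are those of the press: x from the lever's grip towards the column, y to the side (the catch is on the +y side), z up. The board goes with its length along this y, overhanging both sides, its underside on the bolster.
- press: the whole bench press, fixed; origin under its foot plate (220 x 120 x 18 mm), 20 mm in +x of bolster_top, same axes. Measured from bolster_top: the ram guide (42 mm diameter) hangs from 84 mm to 118 mm up, the column (44 x 44 mm) is centred at x = +85 mm, and on the -y side all is clear above the board from 40 mm off the ram axis outwards.
- foot_face (a point): centre of the underside of the ram's foot, a rubber disc of 34 mm diameter, 78 mm above the bolster when parked (so about 22 mm above a proud knob that lies on the bolster). It moves straight down with the lever; it is sprung in the ram and gives up to 10 mm (5 N at first, then 2.5 N per mm).
- foot: the same foot of the ram, origin at the centre of its underside.
- knob: the knob, origin at the centre of its shoulder (underside, 24 mm below its top).
- front: the drawer front, origin at the centre of its underside, axes as for front_mid.
- grip_mid (a point): middle of the lever's round black grip, 30 mm diameter, 105 mm long, at the lever's free end. x runs along the lever towards the hinge, y along the hinge axis. The lever is a 14 x 24 mm steel bar, 250 mm from hinge to this point; parked it slopes up towards the grip at 0.45 rad above level, this point about 0.30 m above the bench.
- lever_hinge (a point): the lever's hinge at the top of the column, 190 mm above the bench; axes as for bolster_top. The lever turns about this y axis in the vertical plane x-z.
- lever_angle (a joint): lever angle (rad): 0 = parked up, grows as the grip is pulled down; level at 0.45, end stop 0.53. A return spring pushes it back up (3 to 6 N at the grip). With the board on the bolster the foot meets the knob at 0.24 to 0.28, has it home at about 0.38, and from 0.41 to 0.46 bears on it hard (9 to 15 N at the grip).
- lever: the lever with its grip, origin at the hinge.
- catch_paddle (a point): centre of the upper face of the safety catch's thumb paddle, a flat steel tab 20 mm (x) by 48 mm (y) by 8 mm on the +y side of the press, 157 mm above the bench with the catch on. The catch hinges about the press's y axis at a point 48 mm in +x and 4 mm below this point; pressed, the paddle swings down and in towards the column.
- catch_angle (a joint): safety catch angle (rad): 0 = on (its pawl stands under a pin on the lever's side and blocks the lever), grows as the paddle is pressed down, 1.35 = end stop, flipped right over (paddle 50 mm lower, 34 mm further in +x). About 2 N on the paddle turns it; it stays where it is left. The lever is free of it from about 0.5.
- blank_mid (a point): bystander: centre of a second drawer front of the same size (50 x 240 x 22 mm) that has only an empty hole and no knob.
- glue: bystander: white glue bottle, 56 mm diameter, 150 mm tall, origin at the centre of its foot.
- tin: bystander: paint tin, 90 mm diameter, 110 mm tall, origin at the centre of its foot.
- hammer: bystander: hammer, 260 mm long, lying along its x axis.
- knob_tray: bystander: small wooden tray of spare knobs, 100 x 75 x 30 mm, origin under its centre.
- chisel: bystander: wood chisel about 250 mm long lying along its x axis, 30 mm high, origin where handle and blade meet.
Not all that is in view belongs to the job. Leave any white look-alike of the front alone.

How it is judged:
On the way, in this order (a step that is already met when the one before it is completed fails the run):
1. the drawer front rests on the bolster, knob under the ram and still proud, let go, catch still on (horizontal distance between knob_top and bolster_top below 0.012 m and z of front_mid in the frame of bolster_top between 0.007 and 0.015 m and angle between front_mid's own z axis and vertical below 0.08 rad and angle between the y axis of front_mid and the y axis of bolster_top, either way round below 0.2 rad and value of joint catch_angle below 0.2 rad and value of joint knob_depth below 0.006 m and contact force between the fingers and front below 0.1 N and linear speed of front below 0.02 m/s), for 0.3 s.
2. the catch is flipped over while the lever is still up (value of joint catch_angle above 0.7 rad and value of joint lever_angle below 0.15 rad), for 0.1 s.
3. the lever is pulled down and the ram has pushed the knob home (value of joint knob_depth above 0.0085 m and contact force between foot and knob above 8 N and value of joint lever_angle above 0.33 rad), for 0.3 s.
At the end, for the whole second after the job is handed in: robot holds the lever down (over 0.33 rad, over 2 N), foot bears on the knob over 8 N, knob home to 1.5 mm, board flat on the bolster (4 mm, 0.08 rad), square to 0.2 rad, knob within 12 mm of the ram axis, fingers off it, catch over 0.6 rad, bystanders within 40 mm of their start (all of step 3 and horizontal distance between knob_top and bolster_top below 0.012 m and z of front_mid in the frame of bolster_top between 0.007 and 0.015 m and angle between front_mid's own z axis and vertical below 0.08 rad and angle between the y axis of front_mid and the y axis of bolster_top, either way round below 0.2 rad and value of joint catch_angle above 0.6 rad and linear speed of front below 0.02 m/s and contact force between the fingers and front below 0.1 N and contact force between any of the fingers, the arm and lever above 2 N and distance of each of blank_mid, glue, tin, hammer, knob_tray, chisel from where it was at the start of the episode below 0.04 m); the arm keeps its last pose, push and grip.
It fails at once if another thing on the bench was knocked away (distance of any of blank_mid, glue, tin, hammer, knob_tray, chisel from where it was at the start of the episode above 0.04 m).
It also fails if it takes over 72 s, if anything falls off the work surface, if the arm or the gripper's body presses on something with over 40 N, if the wrist force passes 120 N, or if a joint passes its speed limit or range.

## Working session

There is one attempt and no reset: what is moved stays moved. The work goes in short steps, Python scripts to look and compute and a tool call to move; the robot and the scene stay as the last step left them, time stands still between calls to the robot, and variables do not carry over. Pictures are saved under pics/ and viewed, at most 10 in all, crops included, and the job is handed in when it is done.

Besides the shell and the picture viewer there is one more tool, called as name([rows], argument=value, ...), one row to a line, values as JSON. move_arm: Moves the arm, as the interface text tells. Its arguments: {"type":"object","properties":{"moves":{"type":"array"},"grip_force":{"type":"number"}},"required":["moves"]}

```bash
mkdir -p pics; ls; cat > h.py <<'E'
import numpy as np, cv2
from workcell import robot
from scipy.spatial.transform import Rotation as Rn
def snap(n,f):
    c=robot.read_camera(n); cv2.imwrite(f,c["pixels"][:,:,::-1]); np.savez(f[:-4]+'.npz',**{k:np.asarray(v) for k,v in c.items()}); return c
def load(f): return dict(np.load(f[:-4]+'.npz'))
def proj(c,X):
    p=np.atleast_2d(X)@c["R"].T+c["t"]; s=p[:,:2]/p[:,2:]; r2=(s**2).sum(1,keepdims=True); s=s*(1+c["k1"]*r2)
    return s*[c["fx"],c["fy"]]+[c["cx"],c["cy"]]
def onz(c,uv,z):
    d=(np.array(uv,float)-[c["cx"],c["cy"]])/[c["fx"],c["fy"]]; s=d.copy()
    for _ in range(20): s=d/(1+c["k1"]*(s@s))
    o=-c["R"].T@c["t"]; v=c["R"].T@np.r_[s,1]; return o+v*(z-o[2])/v[2]
def st():
    s=robot.sense(); print({k:np.round(v,3).tolist() for k,v in s.items()}); return s
E
python3 - <<'E'
from h import *
for n in("scene","top"):
    c=snap(n,f"pics/{n}0.png"); print(n,c["fx"],c["k1"],-c["R"].T@c["t"])
st()
E
```

```text
pics
scene 470.9852867664522 -0.11215929376223366 [ 1.30471574 -0.04651734  1.35041701]
top 559.3755342492411 -0.08676582180983523 [0.3465524  0.03965046 1.48591527]
{'t': 0.1, 'joints': [1.076, 0.469, -0.049, 1.534, 0.024, 1.141, -0.082], 'qvel': [0.001, -0.002, 0.001, -0.003, 0.002, -0.001, 0.001], 'tau': [0.001, -51.151, -0.046, -23.839, 0.011, 0.004, -0.0], 'position': [0.303, -0.603, 0.303], 'orientation': [-3.055, -0.725, 0.001], 'wrist_force': [0.165, 0.354, 0.104], 'ft_torque': [-0.03, 0.053, 0.034], 'grip_force': 0.0, 'grip_width': 0.085}
```

View pics/scene0.png

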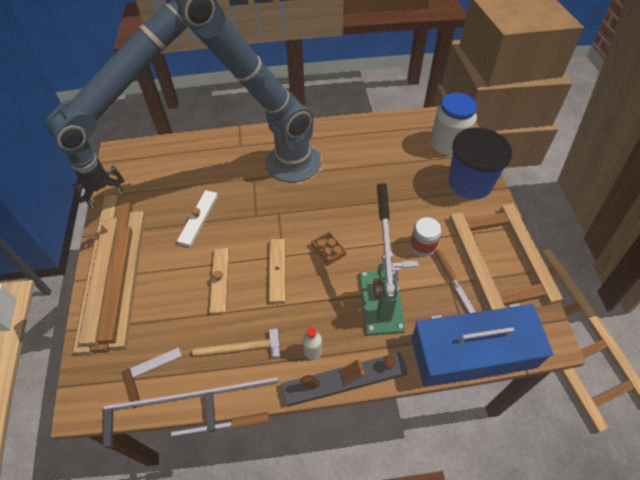

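View pics/top0.png

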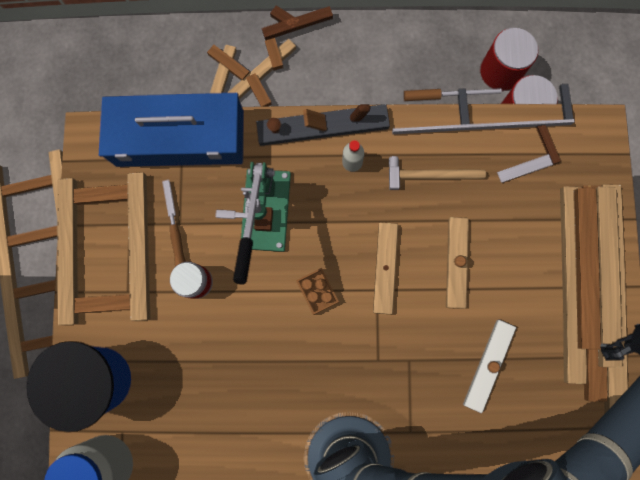

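The top picture shows the knobbed beech front at about (459,263), the white look-alike at (490,366), the blank at (387,268) and the press at about (265,210) with its grip at (243,260). Next I'll enlarge the press and the front.

```bash
python3 - <<'E'
import cv2,numpy as np
t=cv2.imread('pics/top0.png');s=cv2.imread('pics/scene0.png')
def crop(i,x,y,w,h,k):
    o=cv2.resize(i[y:y+h,x:x+w],None,fx=k,fy=k,interpolation=cv2.INTER_CUBIC)
    for a in range(0,w,10): cv2.putText(o,str(x+a) if a%20==0 else '|',(a*k,8),0,.3,(255,255,255),1)
    for a in range(0,h,10): cv2.putText(o,str(y+a),(0,a*k+4),0,.3,(255,255,0),1)
    return o
A=crop(t,210,155,90,135,4);B=crop(s,350,175,90,165,3);C=crop(t,440,210,40,105,4)
H=600;o=np.zeros((H,800,3),np.uint8);x=0
for i in(A,B,C): o[:i.shape[0],x:x+i.shape[1]]=i[:H];x+=i.shape[1]
cv2.imwrite('pics/crop.png',o)
E
```

```text
(no output)
```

View pics/crop.png

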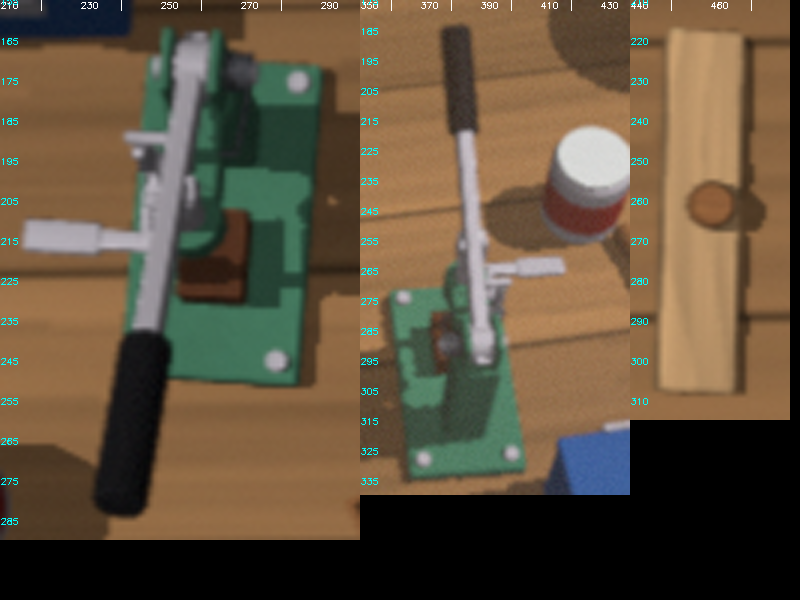

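```bash
cat > fit.py <<'E'
from h import *
from scipy.optimize import least_squares
t=load('pics/top0.png');s=load('pics/scene0.png')
def tf(p,L):
    c,sn=np.cos(p[2]),np.sin(p[2]); L=np.atleast_2d(L); return np.c_[p[0]+c*L[:,0]-sn*L[:,1],p[1]+sn*L[:,0]+c*L[:,1],L[:,2]]
TL=[[.130,-.06,.018],[-.09,-.06,.018],[-.09,.06,.018],[.13,.06,.018]]
TP=np.array([[290,171.7],[284.5,251.2],[241.5,249.3],[247.5,168.8]])
SL=[[-.09,-.06,.018],[.13,-.06,.018],[.13,.06,.018]]
SP=np.array([[359.3,272.3],[366.7,334.3],[404.3,331.7]])
f=lambda p:np.r_[(proj(t,tf(p,TL))-TP).ravel(),(proj(s,tf(p,SL))-SP).ravel()]
r=least_squares(f,[.7,.2,0]);print('press',r.x,np.round(r.fun,1)); p=r.x
inv=lambda X:[np.cos(p[2])*(X[0]-p[0])+np.sin(p[2])*(X[1]-p[1]),-np.sin(p[2])*(X[0]-p[0])+np.cos(p[2])*(X[1]-p[1]),X[2]]
for n,c,uv,z in[('grip',t,(243,261),.299),('grip',s,(383.3,201.5),.299),('pad',t,(225.5,214),.157),('pad',s,(411,263.5),.157),('pin',t,(245.5,190),.15)]:
    X=onz(c,uv,z);print(n,X.round(4),np.round(inv(X),4))
BL=[[.12,.025],[.12,-.025],[-.12,.025],[-.12,-.025]]
BP=[(450,217),(468.25,218.75),(447,307),(466.25,308.25)]
W=np.array([onz(t,u,.022) for u in BP]);print(W.round(4))
d=(W[0]+W[1]-W[2]-W[3])/2;print('board c',W.mean(0),'len',np.linalg.norm(d),'yaw of length',np.arctan2(d[1],d[0]),np.linalg.norm(W[0]-W[1]))
print('knob',onz(t,(460.25,261.25),.053),onz(s,(217.5,275),.053))
for n,uv,z in[('blank',(387,268),.022),('tray',(319,292),.03),('glue',(353,157),.1),('ham',(394,173),.02),('tin',(189,280),.11),('chi',(176,232),.02)]:print(n,onz(t,uv,z).round(3))
E
python3 fit.py
```

```text
press [ 0.63196679  0.21466475 -0.07053419] [ 1.2 -1.2  0.9 -0.2 -1.  -1.  -0.2 -0.6 -0.6 -1.4 -0.2 -1.1  1.3 -1.4]
grip [0.4806 0.2291 0.299 ] [-0.152   0.0037  0.299 ]
grip [0.4829 0.2286 0.299 ] [-0.1497  0.0034  0.299 ]
pad [0.6121 0.2959 0.157 ] [-0.0255  0.0796  0.157 ]
pad [0.6158 0.2981 0.157 ] [-0.022   0.0821  0.157 ]
pin [0.6729 0.2487 0.15  ] [0.0384 0.0369 0.15  ]
[[ 0.6241 -0.2774  0.022 ]
 [ 0.6189 -0.326   0.022 ]
 [ 0.3858 -0.2606  0.022 ]
 [ 0.3819 -0.3109  0.022 ]]
board c [ 0.50267887 -0.29371177  0.022     ] len 0.23810563491868814 yaw of length -0.06704843025547548 0.048923541571351974
knob [ 0.50200658 -0.29266352  0.053     ] [ 0.50874601 -0.29381299  0.053     ]
blank [ 0.49  -0.106  0.022]
tray [0.428 0.073 0.03 ]
glue [ 0.768 -0.019  0.1  ]
ham [ 0.747 -0.132  0.02 ]
tin [0.456 0.394 0.11 ]
chi [0.592 0.456 0.02 ]
```

move_arm([
  [[0,0,0.7],[0,0,0.85],1],
  [[0,0,0.7],[0,0,0.85],1],
  [[0,0,0.7],[0,0,0.85],1],
  [[0,0,0.7],[0,0,0.85],1],
  [[0,0,0.7],[0,0,0.85],1],
  [[0,0,0.7],[0,0,0.85],1],
  [[0.28,-1,0],[0,0,0],1],
  [[0.28,-1,0],[0,0,0],1],
  [[0.28,-1,0],[0,0,0],1],
  [[0.28,-1,0],[0,0,0],1],
  [[0.28,-1,0],[0,0,0],1],
  [[0.28,-1,0],[0,0,0],1],
], grip_force=100)

```text
t: 1.1
position: [0.3555, -0.4549, 0.1985]
orientation: [-3.139, 0.107, 0.001]
wrist_force: [1.2, 0.2, 0.3]
grip_width: 0.0853
grip_force: 0.0
```

move_arm([
  [[0.28,-1,0],[0,0,0],1],
  [[0.28,-1,0],[0,0,0],1],
  [[0.28,-1,0],[0,0,0],1],
  [[0.28,-1,0],[0,0,0],1],
  [[0.28,-1,0],[0,0,0],1],
  [[0.28,-1,0],[0,0,0],1],
  [[0,-0.9,0],[0,0,0],1],
  [[0,0,0],[0,0,0],1],
  [[0,0,0],[0,0,0],1],
])

```text
t: 1.85
position: [0.4092, -0.2858, 0.1988]
orientation: [-3.14, 0.103, 0.001]
wrist_force: [0.4, -2.1, 0.5]
grip_width: 0.0858
grip_force: 0.0
```

```bash
cat >> h.py <<'E'
def go(pos,head):
    s=robot.sense();R=Rn.from_rotvec(s["orientation"]).as_matrix()
    psi=np.arctan2(R[1,0],R[0,0]); dn=(psi-head+np.pi)%(2*np.pi)-np.pi
    print('t',round(float(s['t']),2),'pos',np.round(s["position"],4),'psi',round(psi,4),'tilt z',R[:,2].round(4),'w',round(float(s['grip_width']),4),'F',np.round(s['wrist_force'],1))
    d=np.array(pos)-s["position"]; print('turnz units',np.degrees(dn)/6,'shift now',(R.T@d/.025).round(2))
    Rt=np.array([[np.cos(head),np.sin(head),0],[np.sin(head),-np.cos(head),0],[0,0,-1]]);print('shift after turn',(Rt.T@d/.025).round(2))
E
python3 - <<'E'
from h import *
go([.408,-.2875,.076],-.067)
c=snap("top","pics/t1.png");cv2.imwrite('pics/t1c.png',cv2.resize(c["pixels"][190:400,380:640,::-1],None,fx=3,fy=2.8))
E
```

```text
t 1.85 pos [ 0.4092 -0.2858  0.1988] psi -0.0654 tilt z [-4.e-04  4.e-04 -1.e+00] w 0.0858 F [ 0.4 -2.1  0.5]
turnz units 0.015715918916619845 shift now [-0.04  0.07  4.91]
shift after turn [-0.04  0.07  4.91]
```

View pics/t1c.png

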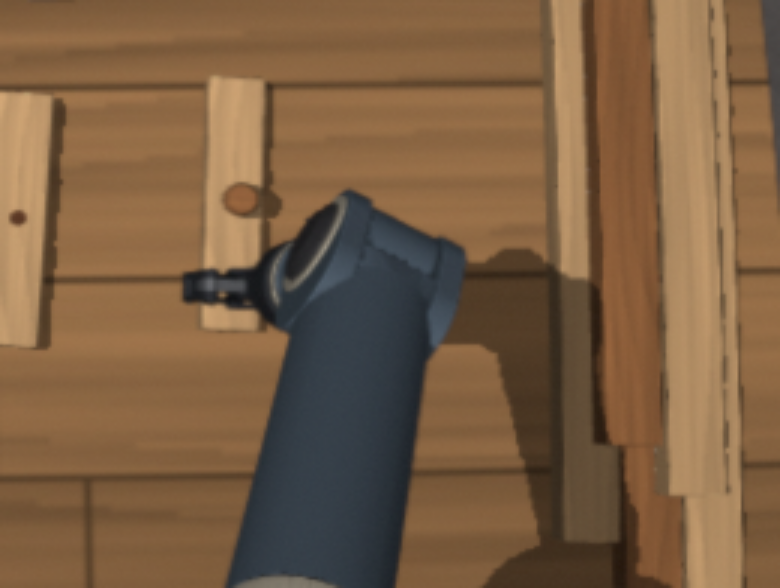

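The crop shows the fingers straddling the near end of the front at about (225,285), clear of the knob at (240,198). I'll go down and grasp.

move_arm([
  [[0,0.07,0.8],[0,0,0],1],
  [[0,0,0.8],[0,0,0],1],
  [[0,0,0.8],[0,0,0],1],
  [[0,0,0.8],[0,0,0],1],
  [[0,0,0.8],[0,0,0],1],
  [[0,0,0.5],[0,0,0],1],
  [[0,0,0.4],[0,0,0],1],
  [[0,0,0],[0,0,0],1],
  [[0,0,0],[0,0,0],-1],
  [[0,0,0],[0,0,0],-1],
  [[0,0,0],[0,0,0],-1],
  [[0,0,0],[0,0,0],-1],
])

```text
t: 2.9
position: [0.4095, -0.2893, 0.078]
orientation: [3.139, -0.107, 0.003]
wrist_force: [-1.7, 1.0, 6.4]
grip_width: 0.047
grip_force: 103.6
```

move_arm([
  [[0,0,0],[0,0,0],-1],
  [[0,0,0],[0,0,0],-1],
  [[0,0,0],[0,0,0],-1],
  [[0,0,0],[0,0,0],-1],
  [[0,0,0],[0,0,0],-1],
  [[0,0,0],[0,0,0],-1],
])

```text
t: 3.4
position: [0.4095, -0.2893, 0.078]
orientation: [3.138, -0.107, 0.003]
wrist_force: [-1.3, 1.1, 5.8]
grip_width: 0.0473
grip_force: 103.4
```

move_arm([
  [[0,0,-0.6],[0,0,0],-1],
  [[0,0,-1],[0,0,0],-1],
  [[0,0,-1],[0,0,0],-1],
  [[0,0,-0.5],[0,0,-0.7],-1],
  [[0,0,-0.5],[0,0,-0.7],-1],
  [[0,0,-0.5],[0,0,-0.7],-1],
  [[0,0,-0.5],[0,0,-0.7],-1],
  [[0,0,-0.5],[0,0,-0.7],-1],
  [[0,0,-0.5],[0,0,-0.7],-1],
  [[0,0,-0.5],[0,0,-0.7],-1],
  [[0,0,-0.5],[0,0,-0.7],-1],
  [[0,0,-0.4],[0,0,-0.7],-1],
])

```text
t: 4.4
position: [0.4086, -0.2888, 0.2528]
orientation: [3.002, 0.921, 0.001]
wrist_force: [0.4, -0.1, -3.0]
grip_width: 0.0475
grip_force: 103.0
```

move_arm([
  [[0,0,0],[0,0,-0.72],-1],
  [[0,0,0],[0,0,-0.72],-1],
  [[0,0,0],[0,0,-0.72],-1],
  [[0,0,0],[0,0,-0.72],-1],
  [[0,0,0],[0,0,-0.72],-1],
  [[0,0,0],[0,0,-0.72],-1],
  [[0,0,0],[0,0,-0.72],-1],
  [[0,0,0],[0,0,-0.72],-1],
  [[0,0,0],[0,0,-0.72],-1],
  [[0,0,0],[0,0,-0.72],-1],
  [[0,0,0],[0,0,-0.72],-1],
  [[0,0,0],[0,0,-0.72],-1],
])

```text
t: 5.4
position: [0.4085, -0.2888, 0.2518]
orientation: [2.298, 2.141, -0.001]
wrist_force: [0.5, 0.2, -2.6]
grip_width: 0.0476
grip_force: 103.0
```

```bash
python3 - <<'E'
from h import *
go([.61,-.10,.138],1.5003)
E
```

```text
t 5.4 pos [ 0.4085 -0.2888  0.2518] psi 1.5001 tilt z [ 2.e-04 -1.e-03 -1.e+00] w 0.0476 F [ 0.5  0.2 -2.6]
turnz units -0.0019074035869152044 shift now [8.11 7.51 4.55]
shift after turn [8.1  7.51 4.55]
```

move_arm([
  [[0.9,0.83,0],[0,0,0],-1],
  [[0.9,0.83,0],[0,0,0],-1],
  [[0.9,0.83,0],[0,0,0],-1],
  [[0.9,0.83,0],[0,0,0],-1],
  [[0.9,0.83,0],[0,0,0],-1],
  [[0.9,0.83,0],[0,0,0],-1],
  [[0.9,0.83,0],[0,0,0],-1],
  [[0.9,0.83,0.5],[0,0,0],-1],
  [[0.9,0.83,0.5],[0,0,0],-1],
  [[0,0,0.9],[0,0,0],-1],
  [[0,0,0.9],[0,0,0],-1],
  [[0,0,0.9],[0,0,0],-1],
])

```text
t: 6.4
position: [0.6103, -0.1003, 0.1584]
orientation: [2.3, 2.138, -0.0]
wrist_force: [0.3, -0.3, -2.1]
grip_width: 0.0476
grip_force: 103.4
```

move_arm([
  [[0,0,0.6],[0,0,0],-1],
  [[0,0,0.2],[0,0,0],-1],
  [[0,0,0],[0,0,0],-1],
  [[0,0,0],[0,0,0],-1],
])

```text
t: 6.73
position: [0.6106, -0.1009, 0.1398]
orientation: [2.302, 2.136, 0.001]
wrist_force: [-0.4, -0.5, -1.2]
grip_width: 0.0475
grip_force: 103.3
```

```bash
python3 - <<'E'
from h import *
go([.6253,.1204,.138],1.5003)
a=snap("top","pics/t2.png");b=snap("scene","pics/s2.png")
A=cv2.resize(a["pixels"][140:290,200:400,::-1],None,fx=4,fy=4,interpolation=2)[:, :800]
cv2.imwrite('pics/c2.png',A)
E
```

```text
t 6.73 pos [ 0.6106 -0.1009  0.1398] psi 1.4962 tilt z [ 1.1e-03 -4.0e-04 -1.0e+00] w 0.0475 F [-0.4 -0.5 -1.2]
turnz units -0.03921519221656981 shift now [ 8.87 -0.07  0.07]
shift after turn [ 8.87 -0.04  0.07]
```

View pics/c2.png

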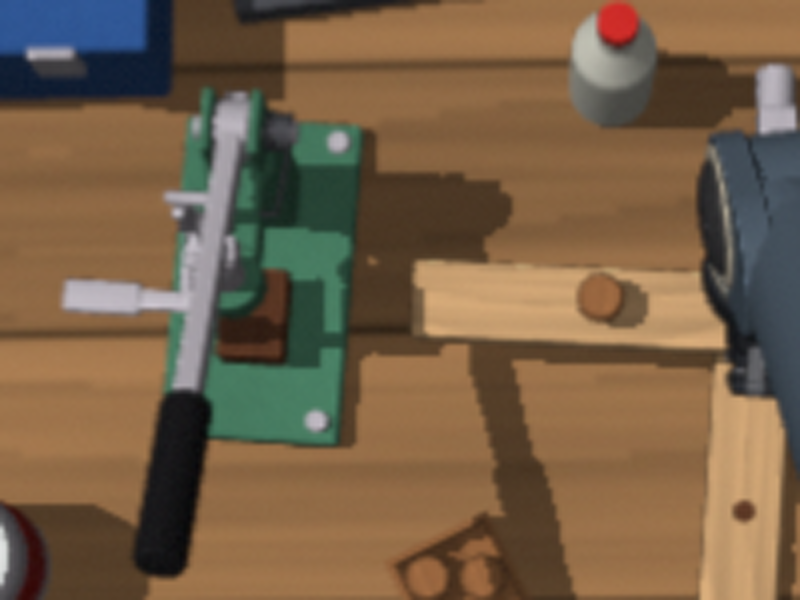

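The knob is at (600,295) in the crop and the board end at (413,262)–(412,335). The plate screws are at (338,142) and (316,421).

```bash
cat > f2.py <<'E'
from fit import *
print('----')
a=load('pics/t2.png')
k=onz(a,(350,213.75),.117);print('knob',k)
e=[onz(a,u,.084) for u in((303.75,205.5),(303,223.75))];print('end',e)
S=[onz(s,u,.02) for u in((364.7,274),(371.3,327.7),(400.3,326))]
T=[onz(t,u,.02) for u in((284.5,175.5),(279,245.2))]
print('screws s',np.round(S,4),'t',np.round(T,4))
for n,q in(('s',S[1]-S[0]),('t',T[0]-T[1]),('s y',S[2]-S[1])):print(n,np.linalg.norm(q),np.arctan2(q[1],q[0]))
print('plate centre s',(S[0]+S[2])/2,'fit',tf(p,[.02,0,.02]))
print('hinge top',inv(onz(t,(257,169),.2)))
E
python3 f2.py | sed -n '/----/,$p'
```

```text
----
knob [ 0.61683644 -0.00799667  0.117     ]
end [array([0.64622855, 0.10875691, 0.084     ]), array([0.59883304, 0.11083327, 0.084     ])]
screws s [[0.5537 0.1781 0.02  ]
 [0.7427 0.1631 0.02  ]
 [0.7504 0.252  0.02  ]] t [[0.7433 0.1637 0.02  ]
 [0.5534 0.178  0.02  ]]
s 0.18964529578453915 -0.07904671042004555
t 0.19047501535730335 -0.07527924532855608
s y 0.08916754345815407 1.4843301302154157
plate centre s [0.65204704 0.21502368 0.02      ] fit [[0.65191706 0.21325524 0.02      ]]
hinge top [np.float64(0.07938924880016336), np.float64(0.004989165382084739), np.float64(0.19999999999999996)]
```

move_arm([
  [[0.8,0,0],[0,0,0],-1],
  [[0.9,0,0],[0,0,0],-1],
  [[0.9,0,0],[0,0,0],-1],
  [[0.9,0,0],[0,0,0],-1],
  [[0.9,0,0],[0,0,0],-1],
  [[0.9,-0.06,0],[0,0,0],-1],
  [[0.9,0,0],[0,0,0],-1],
  [[0.9,0,0],[0,0,0],-1],
  [[0.8,0,0],[0,0,0],-1],
  [[0.6,0,0],[0,0,0],-1],
  [[0.5,0,0],[0,0,0],-1],
  [[0,0,0],[0,0,0],-1],
])

```text
t: 7.83
position: [0.6256, 0.1274, 0.1399]
orientation: [-2.298, -2.141, -0.005]
wrist_force: [0.4, 0.9, -2.1]
grip_width: 0.0476
grip_force: 103.3
```

```bash
python3 - <<'E'
from h import *
go([.6321-.0931*.0747,.2166-.0931*.9972,.1305],1.4962)
a=snap("top","pics/t3.png");b=snap("scene","pics/s3.png")
A=cv2.resize(a["pixels"][150:270,210:330,::-1],None,fx=3.3,fy=3.3,interpolation=2)
B=cv2.resize(b["pixels"][215:335,335:455,::-1],None,fx=3.3,fy=3.3,interpolation=2)
cv2.imwrite('pics/c3.png',np.hstack([A,B]))
E
```

```text
t 7.83 pos [0.6256 0.1274 0.1399] psi 1.5002 tilt z [ 0.0017  0.0025 -1.    ] w 0.0476 F [ 0.4  0.9 -2.1]
turnz units 0.03822125890373567 shift now [-0.15 -0.01  0.38]
shift after turn [-0.15 -0.01  0.38]
```

View pics/c3.png

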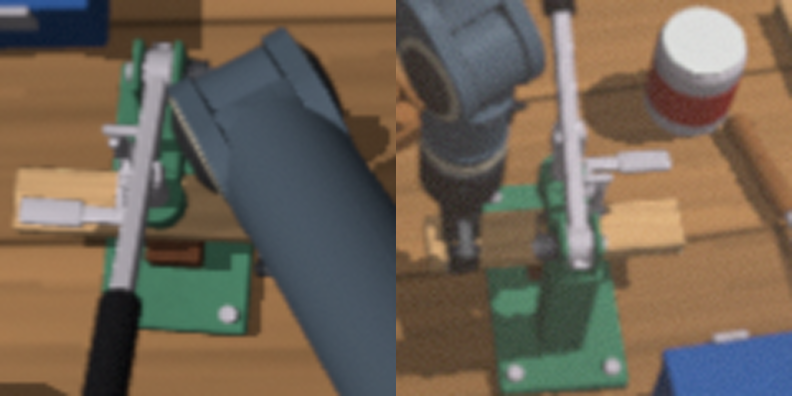

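The board lies under the ram with its far end at crop (15–115,170–235), square across, about 4 mm too far. I'll correct that and lower it.

move_arm([
  [[-0.15,0,0],[0,0,0],-1],
  [[0,0,0.15],[0,0,0],-1],
  [[0,0,0.13],[0,0,0],-1],
  [[0,0,0.1],[0,0,0],-1],
  [[0,0,0.0],[0,0,0],-1],
  [[0,0,0],[0,0,0],-1],
])

```text
t: 8.43
position: [0.6256, 0.1189, 0.1298]
orientation: [2.303, 2.135, -0.0]
wrist_force: [-0.2, -2.3, 3.8]
grip_width: 0.0473
grip_force: 104.0
```

```bash
python3 - <<'E'
from h import *
go([.6321-.0931*.0747,.2166-.0931*.9972,.1305],1.4962)
E
```

```text
t 8.43 pos [0.6256 0.1189 0.1298] psi 1.4951 tilt z [ 6.e-04 -1.e-03 -1.e+00] w 0.0473 F [-0.2 -2.3  3.8]
turnz units -0.010576384573049788 shift now [ 0.19 -0.03 -0.03]
shift after turn [ 0.19 -0.03 -0.03]
```

move_arm([
  [[0,0,-0.15],[0,0,0],-1],
  [[0.1,0,0],[0,0,0],-1],
  [[0.09,0,0],[0,0,0],-1],
  [[0,0,0],[0,0,0],-1],
  [[0,0,0.15],[0,0,0],-1],
  [[0,0,0],[0,0,0],-1],
  [[0,0,0],[0,0,0],-1],
])

```text
t: 9.02
position: [0.6256, 0.1257, 0.1298]
orientation: [-2.302, -2.138, -0.002]
wrist_force: [-0.5, 2.5, 1.4]
grip_width: 0.0473
grip_force: 103.9
```

```bash
python3 - <<'E'
from h import *
go([.6321-.0931*.0747,.2166-.0931*.9972,.1305],1.4962)
a=snap("top","pics/t4.png");b=snap("scene","pics/s4.png")
A=cv2.resize(a["pixels"][175:235,205:255,::-1],None,fx=8,fy=8,interpolation=2)
B=cv2.resize(b["pixels"][255:305,395:435,::-1],None,fx=8,fy=8,interpolation=2)
A=cv2.copyMakeBorder(A,0,0,0,0,0);B=cv2.copyMakeBorder(B,0,80,0,0,0)
cv2.imwrite('pics/c4.png',np.hstack([A,B]))
E
```

```text
t 9.02 pos [0.6256 0.1257 0.1298] psi 1.497 tilt z [ 6.0e-04  1.2e-03 -1.0e+00] w 0.0473 F [-0.5  2.5  1.4]
turnz units 0.00771858769757679 shift now [-0.08 -0.01 -0.03]
shift after turn [-0.08 -0.01 -0.03]
```

View pics/c4.png

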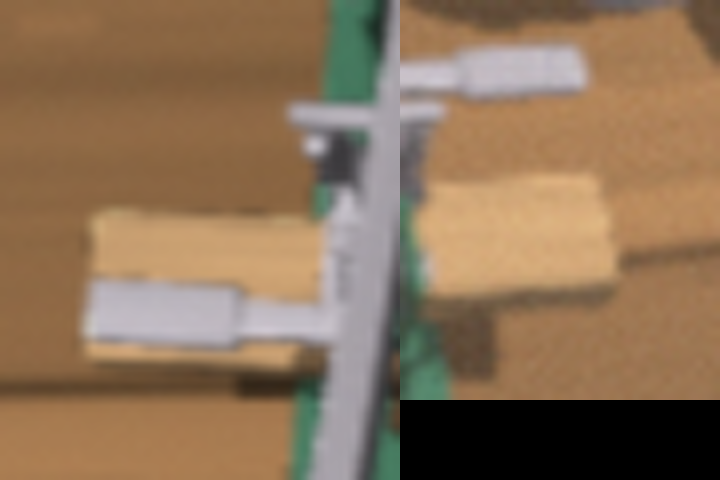

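```bash
python3 - <<'E'
from h import *
a=load('pics/t4.png');b=load('pics/s4.png')
pb=np.array([.6321,.2166,0]);y=np.array([.078,.997,0]);x=np.array([.997,-.078,0])
for c,us in((a,[(216.5,201.25),(215.6,219.75)]),(b,[(420,277),(421.9,290.6)])):
    for u in us:
        d=onz(c,u,.074)-pb;print(np.round([d@x,d@y],4))
E
```

```text
[0.0212 0.1215]
[-0.0276  0.1191]
[-0.0213  0.1203]
[0.0268 0.1179]
```

The board's end measures 120 mm out from the ram and square, so it is centred. I'll release and rise, then test an arm-geometry model to plan the clearance over the lever.

move_arm([
  [[0,0,0],[0,0,0],-0.2],
  [[0,0,0],[0,0,0],0.0],
  [[0,0,0],[0,0,0],0.3],
  [[0,0,0],[0,0,0],0.6],
  [[0,0,0],[0,0,0],0.8],
  [[0,0,-0.1],[0,0,0],0.8],
  [[0,0,-0.3],[0,0,0],0.8],
  [[0,0,-0.6],[0,0,0],0.8],
  [[0,0,-0.9],[0,0,0],0.8],
  [[0,0,-1],[0,0,0],0.8],
  [[0,0,-1],[0,0,0],0.8],
  [[0,0,-1],[0,0,0],0.8],
])

```text
t: 10.12
position: [0.6254, 0.1245, 0.2538]
orientation: [2.302, 2.137, 0.0]
wrist_force: [-0.2, 0.0, 0.5]
grip_width: 0.0768
grip_force: 0.0
```

```bash
cat > fk.py <<'E'
import numpy as np
def fk(q):
    D=[(0,0,.267),(0,-np.pi/2,0),(0,np.pi/2,.293),(.0525,np.pi/2,0),(.0775,np.pi/2,.3425),(0,np.pi/2,0),(.076,-np.pi/2,.097)]
    T=np.eye(4);P=[T[:3,3].copy()]
    for (a,al,d),t in zip(D,q):
        c,s,ca,sa=np.cos(t),np.sin(t),np.cos(al),np.sin(al)
        T=T@np.array([[c,-s,0,a],[s*ca,c*ca,-sa,-d*sa],[s*sa,c*sa,ca,d*ca],[0,0,0,1]]);P.append(T[:3,3].copy())
    return T,np.array(P)
E
python3 - <<'E'
from h import *
from fk import fk
a=snap("top","pics/t5.png")
go([.6321,.2166,.3],1.4962)
s=robot.sense();print(s['joints'])
for q in([1.076,.469,-.049,1.532,.024,1.141,-.082],s['joints']):
    T,P=fk(q);print(P.round(3),T[:3,2].round(3),'az',np.arctan2(P[7,1],P[7,0]),np.hypot(*P[7,:2]))
print(np.hypot(.303,.603))
E
```

```text
t 10.17 pos [0.6278 0.1254 0.2596] psi 1.496 tilt z [ 0.0099  0.0019 -0.9999] w 0.0769 F [ 0.9 -0.   2.8]
turnz units -0.0017650068808784081 shift now [ 3.65 -0.09 -1.61]
shift after turn [ 3.65 -0.1  -1.62]
[ 0.01008666  0.47630253 -0.37962121  1.6591703   0.200605    1.03431392
 -0.50726485]
[[0.    0.    0.   ]
 [0.    0.    0.267]
 [0.    0.    0.267]
 [0.063 0.117 0.528]
 [0.087 0.156 0.505]
 [0.262 0.445 0.406]
 [0.262 0.445 0.406]
 [0.298 0.503 0.303]] [-0.039 -0.067 -0.997] az 1.035985588196211 0.5844377128937807
[[ 0.     0.     0.   ]
 [ 0.     0.     0.267]
 [ 0.     0.     0.267]
 [ 0.134  0.001  0.527]
 [ 0.178 -0.018  0.505]
 [ 0.504 -0.138  0.458]
 [ 0.504 -0.138  0.458]
 [ 0.59  -0.173  0.377]] [ 0.175 -0.055 -0.983] az -0.2852473240627127 0.6147999916114376
0.6748466492470715
```

```bash
python3 - <<'E'
from h import *
a=load('pics/t3.png');b=load('pics/s3.png')
for z in(.2,.25,.3,.35,.4,.45): print(z,onz(a,(306,178),z).round(3),onz(b,(342,238),z).round(3), 'above tcp scene px',proj(b,[.6256,.1274,z]).round(0),'top',proj(a,[.6256,.1274,z]).round(0))
E
python3 -c "
import cv2;i=cv2.imread('pics/t5.png');cv2.imwrite('pics/t5c.png',cv2.resize(i[130:400,180:420],None,fx=2.2,fy=2.2))"
```

```text
0.2 [0.688 0.097 0.2  ] [0.524 0.104 0.2  ] above tcp scene px [[356. 266.]] top [[293. 204.]]
0.25 [0.674 0.095 0.25 ] [0.558 0.097 0.25 ] above tcp scene px [[357. 257.]] top [[292. 199.]]
0.3 [0.661 0.093 0.3  ] [0.592 0.091 0.3  ] above tcp scene px [[357. 247.]] top [[290. 194.]]
0.35 [0.648 0.091 0.35 ] [0.626 0.084 0.35 ] above tcp scene px [[358. 236.]] top [[288. 189.]]
0.4 [0.635 0.088 0.4  ] [0.66  0.078 0.4  ] above tcp scene px [[359. 224.]] top [[287. 183.]]
0.45 [0.621 0.086 0.45 ] [0.694 0.071 0.45 ] above tcp scene px [[360. 212.]] top [[284. 176.]]
```

View pics/t5c.png

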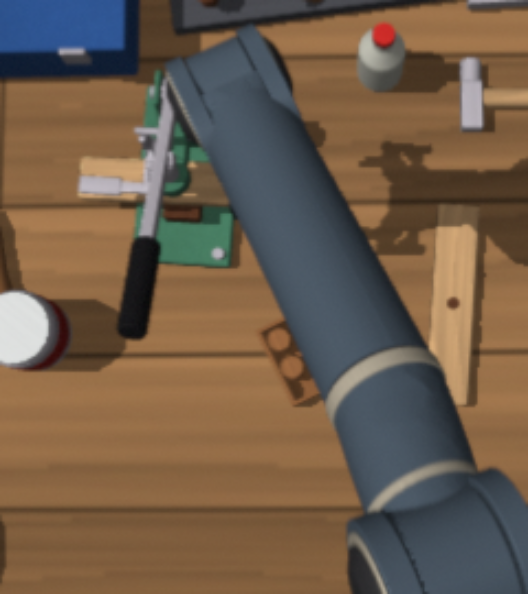

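The forearm comes in from the −y side and the wrist axis is about 0.235 m above the TCP, so it clears the lever. I'll raise, shut the gripper, cross over the lever and then go down above the paddle.

move_arm([
  [[0,0,-1],[0,0,0],0.5],
  [[0,0,-1],[0,0,0],0],
  [[0,0,-1],[0,0,0],-0.5],
  [[0,0,-1],[0,0,0],-1],
  [[0,0,-1],[0,0,0],-1],
  [[0.7,-0.1,0],[0,0,0],-1],
  [[0.9,-0.17,0],[0,0,0],-1],
  [[0.9,-0.17,0],[0,0,0],-1],
  [[0.9,-0.17,0],[0,0,0],-1],
  [[0.9,-0.17,0],[0,0,0],-1],
  [[0.9,-0.17,0],[0,0,0],-1],
  [[0.9,-0.17,0],[0,0,0],-1],
])

```text
t: 11.17
position: [0.6087, 0.2797, 0.3775]
orientation: [2.303, 2.136, 0.001]
wrist_force: [-0.2, 0.4, 0.4]
grip_width: 0.0001
grip_force: 0.0
```

move_arm([
  [[0.6,0,0],[0,0,0],-1],
  [[0.25,0,0],[0,0,0],-1],
  [[0,0,0],[0,0,0],-1],
  [[0,0,0],[0,0,0],-1],
])

```text
t: 11.5
position: [0.6111, 0.299, 0.3768]
orientation: [2.303, 2.135, -0.001]
wrist_force: [0.9, 0.2, -0.0]
grip_width: -0.0003
grip_force: 0.0
```

```bash
cat >> h.py <<'E'
PB=np.array([.6321,.2166,0]);PX=np.array([.997,-.078,0]);PY=np.array([.078,.997,0])
def loc(l): return PB+l[0]*PX+l[1]*PY+[0,0,l[2]]
E
python3 - <<'E'
from h import *
go(loc([-.028,.082,.255]),1.4962)
a=snap("top","pics/t6.png");b=snap("scene","pics/s6.png")
A=cv2.resize(a["pixels"][130:270,190:330,::-1],None,fx=2.8,fy=2.8,interpolation=2)
B=cv2.resize(b["pixels"][190:330,330:470,::-1],None,fx=2.8,fy=2.8,interpolation=2)
cv2.imwrite('pics/c6.png',np.hstack([A,B]))
E
```

```text
t 11.5 pos [0.6111 0.299  0.3768] psi 1.4951 tilt z [ 2.0e-04 -1.3e-03 -1.0e+00] w -0.0003 F [ 0.9  0.2 -0. ]
turnz units -0.010348944701202302 shift now [ 0.07 -0.03  4.87]
shift after turn [ 0.06 -0.03  4.87]
```

View pics/c6.png

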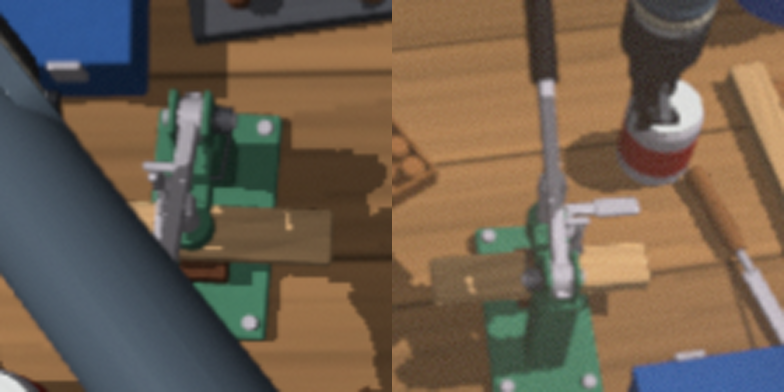

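Board lies square on the bolster with the paddle at (617,207) free and the closed fingers above it. I'll go down to the paddle.

move_arm([
  [[0.06,-0.03,0.7],[0,0,0],-1],
  [[0,0,0.8],[0,0,0],-1],
  [[0,0,0.8],[0,0,0],-1],
  [[0,0,0.8],[0,0,0],-1],
  [[0,0,0.7],[0,0,0],-1],
  [[0,0,0.6],[0,0,0],-1],
  [[0,0,0.4],[0,0,0],-1],
  [[0,0,0.2],[0,0,0],-1],
  [[0,0,0.2],[0,0,0],-1],
  [[0,0,0.2],[0,0,0],-1],
  [[0,0,0.2],[0,0,0],-1],
  [[0,0,0.2],[0,0,0],-1],
])

```text
t: 12.6
position: [0.6102, 0.3017, 0.2322]
orientation: [2.302, 2.137, 0.002]
wrist_force: [0.0, -0.2, 1.2]
grip_width: -0.0002
grip_force: 0.0
```

```bash
python3 - <<'E'
from h import *
go(loc([-.032,.082,.208]),1.4962)
E
```

```text
t 12.6 pos [0.6102 0.3017 0.2322] psi 1.4961 tilt z [ 1.3e-03  5.0e-04 -1.0e+00] w -0.0002 F [ 0.  -0.2  1.2]
turnz units -0.0007158035012758845 shift now [-0.05 -0.14  0.97]
shift after turn [-0.05 -0.14  0.97]
```

move_arm([
  [[0,-0.07,0.25],[0,0,0],-1],
  [[0,-0.07,0.25],[0,0,0],-1],
  [[0,0,0.25],[0,0,0],-1],
  [[0,0,0.22],[0,0,0],-1],
  [[0,0.13,0.2],[0,0,0],-1],
  [[0,0.13,0.2],[0,0,0],-1],
  [[0,0.14,0.2],[0,0,0],-1],
  [[0,0.2,0.16],[0,0,0],-1],
  [[0,0.22,0.16],[0,0,0],-1],
  [[0,0.15,0.05],[0,0,0],-1],
  [[0,0,0],[0,0,0],-1],
  [[0,0,0],[0,0,0],-1],
])

```text
t: 13.6
position: [0.6313, 0.2996, 0.1831]
orientation: [2.303, 2.136, 0.0]
wrist_force: [-0.3, -0.2, 0.1]
grip_width: -0.0002
grip_force: 0.4
```

```bash
python3 - <<'E'
from h import *
go(loc([-.004,.082,.183]),1.4962)
a=snap("top","pics/t7.png");b=snap("scene","pics/s7.png")
B=cv2.resize(b["pixels"][220:320,360:480,::-1],None,fx=5,fy=5,interpolation=2)
cv2.imwrite('pics/c7.png',B)
E
```

```text
t 13.6 pos [0.6313 0.2996 0.1831] psi 1.4957 tilt z [ 6.e-04 -5.e-04 -1.e+00] w -0.0002 F [-0.3 -0.2  0.1]
turnz units -0.004746850181825074 shift now [-0.03  0.13  0.  ]
shift after turn [-0.03  0.13  0.  ]
```

View pics/c7.png

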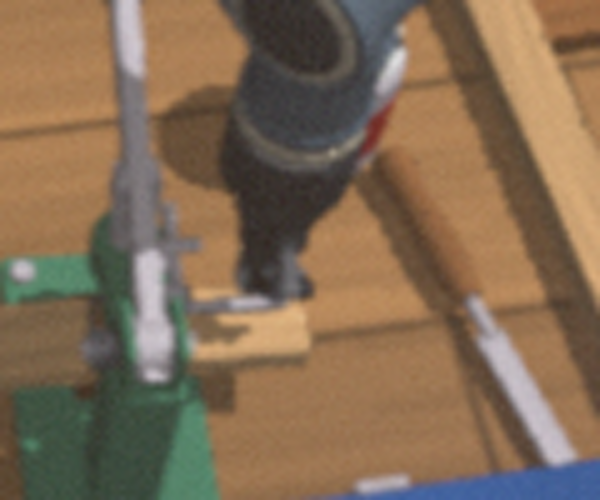

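The paddle at (235,303) is edge-on, swung over. Now I'll back off, rise and turn to take the lever's grip.

move_arm([
  [[0,-0.4,-0.1],[0,0,0],-1],
  [[0,-0.2,-0.6],[0,0,0],-1],
  [[0,0,-1],[0,0,0],-1],
  [[0,0,-1],[0,0,0],-1],
  [[0,0,-1],[0,0,0],-1],
  [[0,0,-1],[0,0,0],-1],
  [[0,0,-1],[0,0,0],-1],
  [[0,0,-1],[0,0,0],-1],
  [[0,0,-1],[0,0,0],-1],
  [[0,0,-1],[0,0,0],-1],
  [[0,0,-0.6],[0,0,0],-0.5],
  [[0,0,-0.3],[0,0,0],0],
])

```text
t: 14.7
position: [0.6152, 0.3019, 0.4286]
orientation: [2.3, 2.136, 0.011]
wrist_force: [-0.5, 0.4, 0.3]
grip_width: 0.0233
grip_force: 0.0
```

move_arm([
  [[0,0,0],[0,0,-0.65],0.6],
  [[0,0,0],[0,0,-0.85],0.6],
  [[0,0,0],[0,0,-0.85],0.6],
  [[0,0,0],[0,0,-0.85],0.6],
  [[0,0,0],[0,0,-0.85],0.6],
  [[0,0,0],[0,0,-0.85],0.6],
  [[0,0,0],[0,0,-0.85],0.6],
  [[0,0,0],[0,0,-0.85],0.6],
  [[0,0,0],[0,0,-0.85],0.6],
  [[0,0,0],[0,0,-0.85],0.6],
  [[0,0,0],[0,0,-0.85],0.6],
  [[0,0,0],[0,0,-0.85],0.6],
])

```text
t: 15.7
position: [0.6149, 0.3012, 0.4237]
orientation: [0.918, 3.004, -0.001]
wrist_force: [-0.3, 0.4, -0.3]
grip_width: 0.068
grip_force: 0.0
```

move_arm([
  [[0,0,0],[0,0,-0.85],0.6],
  [[0,0,0],[0,0,-0.85],0.6],
  [[0,0,0],[0,0,-0.85],0.6],
  [[0,0,0],[0,0,-0.85],0.6],
  [[0,0,0],[0,0,-0.85],0.6],
  [[0,0,0],[0,0,-0.75],0.6],
  [[0,0,0],[0,0,0],0.6],
  [[0,0,0],[0,0,0],0.6],
])

```text
t: 16.37
position: [0.6152, 0.3011, 0.4236]
orientation: [0.12, 3.139, -0.001]
wrist_force: [-0.7, -0.5, -0.9]
grip_width: 0.0685
grip_force: 0.0
```

```bash
python3 - <<'E'
from h import *
go(loc([-.0906,0,.424]),np.pi-.078)
print(robot.sense()['joints'].__class__, np.round(robot.sense()['joints'],2))
E
```

```text
t 16.37 pos [0.6152 0.3011 0.4236] psi 3.0654 tilt z [ 2.e-04 -4.e-04 -1.e+00] w 0.0685 F [-0.7 -0.5 -0.9]
turnz units 0.017082554683456753 shift now [ 2.69 -3.31 -0.02]
shift after turn [ 2.69 -3.32 -0.02]
<class 'numpy.ndarray'> [-0.05  0.52 -0.75  1.31  0.35  1.45  0.72]
```

Move over the grip, then tilt.

move_arm([
  [[0.6,-0.7,0],[0,0,0],0.6],
  [[0.6,-0.7,0],[0,0,0],0.6],
  [[0.6,-0.75,0],[0,0,0],0.6],
  [[0.6,-0.75,0],[0,0,0],0.6],
  [[0.3,-0.42,0],[0,0,0],0.6],
  [[0,0,0],[0,0.7,0],0.6],
  [[0,0,0],[0,0.7,0],0.6],
  [[0,0,0],[0,0.7,0],0.6],
  [[0,0,0],[0,0.7,0],0.6],
  [[0,0,0],[0,0.7,0],0.6],
  [[0,0,0],[0,0.8,0],0.6],
  [[0,0,0],[0,0,0],0.6],
])

```text
t: 17.37
position: [0.5437, 0.2223, 0.4215]
orientation: [-0.106, -2.686, -0.022]
wrist_force: [-0.0, -0.7, -0.6]
grip_width: 0.0685
grip_force: 0.0
```

```bash
python3 - <<'E'
from h import *
go(loc([-.1297,0,.3431]),np.pi-.078)
print(np.round(robot.sense()['joints'],2))
a=snap("top","pics/t8.png");b=snap("scene","pics/s8.png")
# refine grip: black pixels in s8/t8 not viewed; check grip tip from first pictures
t=load('pics/top0.png');s=load('pics/scene0.png')
for ang in(.45,):
  for r in(.1975,.25,.3025):
    X=loc([.074-r*np.cos(ang),0,.19+r*np.sin(ang)]);print(r,proj(t,X).round(1),proj(s,X).round(1))
E
```

```text
t 17.37 pos [0.5437 0.2223 0.4215] psi 3.0622 tilt z [-0.4372  0.0328 -0.8988] w 0.0685 F [-0.  -0.7 -0.6]
turnz units -0.013597135205068422 shift now [0.11 0.05 3.54]
shift after turn [1.65 0.05 3.13]
[ 0.11  0.53 -0.79  1.36  0.07  1.74  0.82]
0.1975 [[246.9 240.4]] [[384.6 219.1]]
0.25 [[243.3 260.6]] [[383.1 201.2]]
0.3025 [[239.7 281.8]] [[381.6 183.5]]
```

move_arm([
  [[0.06,0.03,0.5],[0,0,0],0.6],
  [[0.05,0.02,0.6],[0,0,0],0.6],
  [[0,0,0.6],[0,0,0],0.6],
  [[0,0,0.6],[0,0,0],0.6],
  [[0,0,0.5],[0,0,0],0.6],
  [[0,0,0.4],[0,0,0],0.6],
  [[0,0,0.34],[0,0,0],0.6],
  [[0,0,0],[0,0,0],0.6],
  [[0,0,0],[0,0,0],0.3],
  [[0,0,0],[0,0,0],0],
  [[0,0,0],[0,0,0],-0.3],
  [[0,0,0],[0,0,0],-1],
], grip_force=60)

```text
t: 18.47
position: [0.5019, 0.2275, 0.3456]
orientation: [-0.101, -2.691, -0.023]
wrist_force: [-0.3, -2.4, 3.5]
grip_width: 0.0287
grip_force: 58.8
```

move_arm([
  [[0,0,0],[0,0,0],-1],
  [[0,0,0],[0,0,0],-1],
  [[0,0,0],[0,0,0],-1],
  [[0,0,0],[0,0,0],-1],
])

```text
t: 18.8
position: [0.5017, 0.2275, 0.3451]
orientation: [-0.101, -2.69, -0.023]
wrist_force: [0.7, -2.2, 2.6]
grip_width: 0.0286
grip_force: 58.8
```

```bash
python3 - <<'E'
from h import *
s=robot.sense()
go(loc([-.1297,0,.3431]),np.pi-.078)
R=Rn.from_rotvec(s["orientation"]).as_matrix()
H=loc([.074,0,.19]); G=s["position"]+.049*R[:,2]; d=G-H; print('grip point rel hinge',d@PX,d@PY,d[2],np.linalg.norm(d),np.arctan2(d[2],-d@PX))
E
```

```text
t 18.8 pos [0.5017 0.2275 0.3451] psi 3.0665 tilt z [-0.4334  0.0322 -0.9006] w 0.0286 F [ 0.7 -2.2  2.6]
turnz units 0.028084150261824745 shift now [-0.08 -0.03  0.05]
shift after turn [-0.05 -0.03  0.08]
grip point rel hinge -0.2262116312122709 0.0006075533774825937 0.11099643658831854 0.2519673026248654 0.4561599773086649
```

move_arm([
  [[0.04,0,0.21],[0,-0.2,0],-1],
  [[0.04,0,0.21],[0,-0.2,0],-1],
  [[0.04,0,0.21],[0,-0.2,0],-1],
  [[0.04,0,0.21],[0,-0.2,0],-1],
  [[0.04,0,0.21],[0,-0.2,0],-1],
  [[0.04,0,0.21],[0,-0.2,0],-1],
  [[0.04,0,0.21],[0,-0.2,0],-1],
  [[0.04,0,0.21],[0,-0.2,0],-1],
  [[0,0,0],[0,0,0],-1],
  [[0,0,0],[0,0,0],-1],
])

```text
t: 19.63
position: [0.4788, 0.2293, 0.3092]
orientation: [-0.107, -2.858, -0.015]
wrist_force: [2.4, -3.0, 3.2]
grip_width: 0.0284
grip_force: 59.2
```

```bash
cat >> h.py <<'E'
def lev():
    s=robot.sense();R=Rn.from_rotvec(s["orientation"]).as_matrix()
    H=loc([.074,0,.19]); G=s["position"]+.049*R[:,2]; d=G-H; print('rel hinge',(d@PX).round(4),(d@PY).round(4),d[2].round(4),'r',np.linalg.norm(d).round(4),'lever',(.456-np.arctan2(d[2],-d@PX)).round(4),'tilt',np.arctan2(-R[:,2]@PX,-R[2,2]).round(4),'F',np.round(s['wrist_force'],1),'t',s['t'],'w',s['grip_width'],s['grip_force'])
E
python3 -c "
from h import *
lev()"
```

```text
rel hinge -0.2414 0.0006 0.0721 r 0.252 lever 0.1656 tilt 0.2823 F [ 2.4 -3.   3.2] t 19.6333 w 0.028398185018738177 59.157673716545105
```

move_arm([
  [[0.04,0,0.21],[0,-0.2,0],-1],
  [[0.04,0,0.21],[0,-0.2,0],-1],
  [[0.04,0,0.21],[0,-0.2,0],-1],
  [[0.04,0,0.21],[0,-0.2,0],-1],
  [[0.04,0,0.21],[0,-0.2,0],-1],
  [[0.04,0,0.21],[0,-0.2,0],-1],
  [[0.04,0,0.21],[0,-0.2,0],-1],
  [[0.04,0,0.21],[0,-0.2,0],-1],
  [[0.04,0,0.21],[0,-0.2,0],-1],
  [[0.04,0,0.21],[0,-0.2,0],-1],
  [[0.04,0,0.21],[0,-0.2,0],-1],
  [[0.04,0,0.21],[0,-0.2,0],-1],
])

```text
t: 20.63
position: [0.4565, 0.231, 0.2498]
orientation: [-0.117, -3.108, 0.0]
wrist_force: [-2.0, -5.2, 12.8]
grip_width: 0.0283
grip_force: 60.0
```

```bash
python3 -c "
from h import *
lev()"
```

```text
rel hinge -0.2517 0.0006 0.0109 r 0.2519 lever 0.4129 tilt 0.0309 F [-2.  -5.2 12.8] t 20.6333 w 0.028260173819779716 60.040016770362854
```

move_arm([
  [[0.03,0,0.14],[0,-0.13,0],-1],
  [[0.03,0,0.12],[0,-0.12,0],-1],
  [[0,0,0],[0,0,0],-1],
  [[0,0,0],[0,0,0],-1],
  [[0,0,0],[0,0,0],-1],
  [[0,0,0],[0,0,0],-1],
  [[0,0,0],[0,0,0],-1],
  [[0,0,0],[0,0,0],-1],
  [[0,0,0],[0,0,0],-1],
  [[0,0,0],[0,0,0],-1],
])

```text
t: 21.47
position: [0.4551, 0.2311, 0.244]
orientation: [-0.118, -3.134, 0.002]
wrist_force: [-1.9, -5.7, 13.8]
grip_width: 0.028
grip_force: 60.2
```

```bash
python3 -c "
from h import *
lev()"
```

```text
rel hinge -0.2519 0.0006 0.005 r 0.2519 lever 0.4361 tilt 0.0051 F [-1.9 -5.7 13.8] t 21.4667 w 0.02801117206395511 60.213423371315
```

```bash
python3 -c "
from h import *
print(robot.job_done())"
```

```text
the job is handed in; nothing more can be done
None
```

I handed the job in at about 21.5 s, still gripping the lever at about 0.436 rad with roughly 14 N at the wrist. The front is square on the bolster with its end measured 120 mm from the ram axis, and the catch is flipped over. I took the knob as fully home from the lever angle and force, as I had no pictures left for a final look.

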